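# Pair the mouse with its desk receiver

## Task

Pair the pink mouse with the three-pod receiver on the desk, touching each spot lightly and in this order: push the round switch fully down, where it stays; then click the mouse's left key and let it spring back; then push the long bar-shaped switch fully down to lock the pairing. Leave the square switch and the mouse's right key unpressed, and do not pick up, tip or push away the mouse or any of the other things on the desk.

Things in the scene. Friction and masses are not known exactly. Their poses are not given: they have to be found in the camera images.
- deck: Aluminium base strip of the receiver, 84 (own x) x 250 (own y) x 6 mm, fixed to the desk, with three black 72 mm square pods in a row along own y, centres 78 mm apart; which pod sits where varies. Origin: centre of its underside; z up.
- round_top (a point): Centre of the top face of the round switch cap: grey rubbery disc, 30 mm across, in the middle of its pod. The pod's top is 28 mm above the desk; the cap's top is 14 mm above the pod (42 mm above the desk) when up and 6 mm above it when fully down and let go. Site axes: z up, y along the row of pods.
- bar_top (a point): Centre of the top face of the bar switch cap: grey rubbery bar, 16 mm (own x) by 56 mm (own y, along the row), same heights and travel as the round one.
- square_top (a point): Centre of the top face of the square switch cap, 27 x 27 mm, same heights and travel. Not to be pressed.
- round_switch (a joint): Travel of the round switch in m: 0 up, 0.008 fully down (over 0.006 counts as down). It has no spring: it slides down with about 3 N of friction until its stop and stays where it is left. The cap itself is soft: under the finger it yields another 1.2 mm at 3 N, 2.4 mm at 6 N, at most 4 mm (10 N).
- bar_switch (a joint): Travel of the bar switch, same values, friction and behaviour.
- square_switch (a joint): Travel of the square switch, same values, friction and behaviour; stays at 0.
- mouse: Loose pink plastic computer mouse, about 110 g, 123 mm long, 70 mm wide, 39 mm high at the round palm hump in the rear. Origin on the desk surface, under its middle (61 mm behind the origin to 62 mm ahead); own x points to its front (keys and scroll wheel), y to its left, z up.
- left_top (a point): The spot to click: middle of the top face of the mouse's left key, 32 mm ahead of the mouse's origin, 19.5 mm to its left and 33 mm above the desk. The key is 56 mm long (own x, mouse's front) by 29 mm wide (own y). Between the keys runs an 8 mm wide spine (top 32 mm above the desk) with a scroll wheel (12 mm ahead of this spot, 6 mm wide, top 34.5 mm above the desk).
- left_key (a joint): Travel of the left key in m: 0 up, 0.005 fully down; over 0.002 is a click. Sprung: needs about 0.7 N to start, 1.5 N at 0.002, 2.7 N fully down, and springs back when let go.
- right_key (a joint): Travel of the right key, the mirror image of the left one, same values and spring; not to be clicked.
- dish: Bystander: loose round glass dish, 96 mm across, 32 mm high. Origin: centre of its underside.
- cup_lid: Bystander: loose round stainless cup lid with a low knob, 80 mm across, 31 mm high. Origin: centre of its underside.
- case: Bystander: loose white flip-top plastic case, shut, 62 (own x) x 95 (own y) x 30 mm. Origin: centre of its underside.
- round_pod: Black pod, 72 x 72 x 22 mm, that carries the round switch cap in its middle, fixed on the base strip. Origin: centre of its underside, 6 mm above the desk; z up, y along the row.
- bar_pod: Black pod, 72 x 72 x 22 mm, that carries the bar switch cap in its middle, fixed on the base strip. Origin: centre of its underside, 6 mm above the desk; z up, y along the row.
- square_pod: Black pod, 72 x 72 x 22 mm, that carries the square switch cap in its middle, fixed on the base strip. Origin: centre of its underside, 6 mm above the desk; z up, y along the row.
Not all that is in view belongs to the job. Leave any red or yellow look-alike of the mouse alone.

How it is judged:
On the way, in this order (a step that is already met when the one before it is completed fails the run):
1. the round switch is pushed down (value of joint round_switch above 0.006 m), for 0.1 s.
2. then the left mouse key is clicked (value of joint left_key above 0.002 m), for 0.05 s.
3. then the bar switch is pushed down (value of joint bar_switch above 0.006 m and value of joint left_key below 0.001 m), for 0.1 s.
At the end, for the whole second after the job is handed in: Round and bar switches both down (over 6 of 8 mm), square switch up (under 2 mm), both mouse keys sprung back (under 1 mm), the mouse at rest and level within 15 mm of where it stood, dish, cup lid and case within 15 mm of where they stood (all of step 3 and value of joint round_switch above 0.006 m and value of joint square_switch below 0.002 m and value of joint right_key below 0.001 m and distance of each of mouse, dish, cup_lid, case from where it was at the start of the episode below 0.015 m and angle between mouse's own z axis and vertical below 0.1 rad and linear speed of mouse below 0.02 m/s); the robot touches nothing.
It fails at once if wrong order: the left key or the bar switch pressed while the round switch is not yet down, or the left key clicked after the bar switch went down ((value of joint left_key above 0.002 m and value of joint round_switch below 0.006 m) or (value of joint bar_switch above 0.003 m and value of joint round_switch below 0.006 m) or (value of joint left_key above 0.002 m and value of joint bar_switch above 0.006 m)).
It fails at once if the square switch or the mouse's right key pressed (over 2 mm) (value of joint any of square_switch, right_key above 0.002 m).
It fails at once if the mouse pushed away (over 15 mm), lifted (over 6 mm) or tipped (over 0.2 rad) (distance of mouse from where it was at the start of the episode above 0.015 m or height (world z) of mouse above 0.006 m or angle between mouse's own z axis and vertical above 0.2 rad).
It fails at once if the mouse or a switch pressed hard (over 25 N) (contact force between any of the arm, the fingers and mouse above 25 N or contact force between any of the arm, the fingers and round_pod above 25 N or contact force between any of the arm, the fingers and bar_pod above 25 N or contact force between any of the arm, the fingers and square_pod above 25 N).
It fails at once if dish, cup lid or case moved over 15 mm or tipped over 0.3 rad ((distance of any of dish, cup_lid, case from where it was at the start of the episode above 0.015 m or angle between any of dish, cup_lid, case's own z axis and vertical above 0.3 rad)).
It also fails if it takes over 45 s, if anything falls off the work surface, if the arm or the gripper's body presses on something with over 40 N, if the wrist force passes 120 N, or if a joint passes its speed limit or range.

## Robot

A 6-joint arm with a two-finger parallel gripper is mounted at the origin on the work surface. World frame = base frame: x ahead of the robot, y to its left, z up, the work surface at z = 0. Lengths are in m, angles in rad, forces in N, time in s.
With the tool pointing down it reaches from about 0.375 to 0.75 m from the base axis. Payload 9 kg.
Tool frame: the origin (TCP) lies at the very end of the fingers, on their centre line; the grasp point (between the pads) lies 19 mm behind it (pinch_z is the distance from the TCP to the grasp point, in m); z points along the fingers, y is the line along which they close (so a half turn about z gives the same grasp; the last joint's range is limited). The gripper opens to 85 mm and grips with 20 to 120 N. Pads are 22 mm wide; open, the fingers measure 114 mm over their backs; the gripper's body (76 mm by 85 mm) begins 54 mm behind the grasp point. The pads swing forward as they close: fully open they stand 13 mm farther back than shut.
Start: joints at [-1.345, 0.104, 0.097, 1.564, 0, 1.353], TCP at [0.258, -0.542, 0.231] pointing down, gripper open.
Joint ranges: [-2.99, 2.99], [-0.84, 1.86], [-1.1, 1.16], [-1.84, 2.11], [-1.51, 1.56], [-3.14, 3.14]. Speed limits (rad/s): [2.22, 2.22, 2.57, 3.14, 3.14, 3.14].

## Interface

Orientations are given as a 3x3 rotation matrix whose columns are the frame's x, y, z axes.
In Python, from cell import * gives the robot as it stands. The module is installed in compiled form; this text tells all that it offers.
- The arm moves only by the tool servo_tool, never from a script. Its argument "commands" is text: rows parted by semicolons, each of 7 numbers parted by spaces: the shift along the tool's x, y, z each as a share of 250 mm, from -1 to 1, then the turn, a rotation vector about the tool's x, y, z each as a share of 8 degrees, from -1 to 1, then the closure, from -1 (fully open) to 1 (shut), so that 0 is half open. A call has 1 to 20 rows; each row shifts and turns the commanded pose from where the row before left it, along the tool's axes as they then stand; what a row does not reach is not made up. A row lasts 1/10 s, in which the tool goes at most 50 mm and 8.59 degrees, less where a joint would pass 70% of its speed; a pose out of reach is approached as far as the arm can. A call with a number of a shift or a turn outside -1 to 1 is refused whole. A call with a gripper value outside its range is refused whole. The fingers move at their own pace and stop on an object; "squeeze" is the grip in N (left out, the last holds). Time passes only in rows, so rows that do not move let the fingers close. It gives the time, the measured TCP pose, the force, the opening and the grip force at its end, in the units of the state.
- get_obs(): the state, without advancing time (a new reading comes with each control period).
- capture(name): name is "side" or "top"; returns the picture (400x640x3 uint8, red, green, blue); there is no depth.
- get_calibration(name): a dict with "fx", "fy", "cx", "cy" (pixels), "D" ([k1, k2, p1, p2, k3] as OpenCV has them; the pictures are not rectified), "xyz" and "attitude" of the camera in the world. Camera axes: x right, y down, z forward; pixel columns grow to the right and rows downward; lengths in m; the calibration is good to about 2 mm. A picture is of the moment at which its call begins. get_calibration takes no time and is no camera call.
- sign_off(): hands the job in; it is judged then, once.
Trained networks look in the newest picture that a camera, given by its name, has taken for a name from the list of things; names that differ only in an ending like _2 or _b are one class to them, and where a whole thing is asked for, a point or a joint stands for the part that bears it (a point fixed in the world has none). Each returns a list of dicts, best first, with "p" (0 to 1); they miss things now and then, are a little off and sometimes report something else, mostly with a low value. They report only what shows in the picture. A call takes as long as a camera call. They do not tell look-alikes from the thing itself.
- outline_of(camera, thing): "region" (400x640 bool, what is visible of it) and "pixel" ([column, row] in pixels, amid what is visible of it).
- place_of(camera, thing): "pixel" ([column, row] in pixels: a listed point, or the origin of a listed thing).
The state is a dict: "t": time; "q": joint angles; "joint_vel": joint speeds; "effort": joint torques, N m; "ee_pos": TCP position; "tool_rot": TCP orientation; "ft_force": force on the tool from outside, world axes, zero at the start; "ft_torque": the same for the moment, N m; "opening": finger opening in m; "grip_force": force on a finger pad.
Only numpy, scipy, OpenCV 4.12 (cv2) and the standard library are available. Lean on these libraries where they do the work, as an engineer would, in place of code of your own. Each camera call takes 0.05 s, during which the arm holds its last target. There are 200 camera calls.

## Working session

There is one attempt and no reset: what is moved stays moved. The work goes in short steps, Python scripts to look and compute and a tool call to move; the robot and the scene stay as the last step left them, time stands still between calls to the robot, and variables do not carry over. Pictures are saved under pics/ and viewed, at most 10 in all, crops included, and the job is handed in when it is done.

Besides the shell and the picture viewer there is one more tool, called after "Request:" as name(argument=value, ...) on one line, values as JSON. servo_tool: Moves the arm, as the interface text tells. Its arguments: {"type":"object","properties":{"commands":{"type":"string"},"squeeze":{"type":"number"}},"required":["commands"]}

```bash
mkdir -p pics; cat > h.py <<'E'
from cell import *
import numpy as np, cv2
def ray(cam,px):
    c=get_calibration(cam); K=np.array([[c['fx'],0,c['cx']],[0,c['fy'],c['cy']],[0,0,1.]])
    u=cv2.undistortPoints(np.array([[px]],float),K,np.array(c['D'],float))[0,0]
    return np.array(c['xyz'],float), np.array(c['attitude'],float)@np.array([u[0],u[1],1])
def atz(cam,px,z):
    o,d=ray(cam,px); return o+d*(z-o[2])/d[2]
def proj(cam,P):
    c=get_calibration(cam); K=np.array([[c['fx'],0,c['cx']],[0,c['fy'],c['cy']],[0,0,1.]])
    R=np.array(c['attitude'],float).T; t=-R@np.array(c['xyz'],float)
    return cv2.projectPoints(np.array(P,float).reshape(-1,1,3),cv2.Rodrigues(R)[0],t,K,np.array(c['D'],float))[0][:,0]
def save(im,n): cv2.imwrite('pics/'+n+'.png',im[:,:,::-1])
E
python3 - <<'E'
from h import *
print(get_calibration('top'))
np.set_printoptions(precision=4,suppress=True)
Z=dict(round_top=.042,bar_top=.042,square_top=.042,left_top=.033,mouse=0,dish=0,cup_lid=0,case=0,deck=0)
for cam in('top','side'):
    save(capture(cam),cam+'0')
    for n,z in Z.items():
        for r in place_of(cam,n)[:3]:
            print(cam,n,round(r['p'],2),np.round(r['pixel'],1),atz(cam,r['pixel'],z))
o=get_obs();print(o['t'],o['ee_pos'],o['tool_rot'],o['ft_force'])
E
```

```text
{'fx': 417.6629470220747, 'fy': 417.6629470220747, 'cx': 320.9272389977872, 'cy': 195.98688069129955, 'D': array([0.00966201, 0.        , 0.        , 0.        , 0.        ]), 'xyz': array([ 0.44381158, -0.00101511,  0.94822088]), 'attitude': array([[-2.66244647e-02, -9.91071839e-01,  1.30643588e-01],
       [-9.99641878e-01,  2.67481472e-02, -8.08263939e-04],
       [-2.69342628e-03, -1.30618321e-01, -9.91429069e-01]])}
top round_top 0.75 [219.  214.3] [0.529 0.221 0.042]
top round_top 0.58 [253.2 217.8] [0.5194 0.1467 0.042 ]
top round_top 0.49 [284.5 222.6] [0.5071 0.0788 0.042 ]
top bar_top 0.46 [283.5 223.6] [0.505 0.081 0.042]
top square_top 0.64 [217.1 211. ] [0.5364 0.2252 0.042 ]
top left_top 0.92 [385.4 197.5] [ 0.5572 -0.144   0.033 ]
top left_top 0.91 [262.1 310.2] [0.3222 0.1302 0.033 ]
top left_top 0.87 [333.9 284. ] [ 0.3729 -0.0246  0.033 ]
top mouse 0.94 [248.8 301.2] [0.338  0.1642 0.    ]
top mouse 0.72 [388.1 210.6] [ 0.5311 -0.1538  0.    ]
top mouse 0.66 [420.2 286.6] [ 0.3597 -0.217   0.    ]
top dish 0.7 [315.6 119.3] [0.7505 0.0059 0.    ]
top cup_lid 0.6 [40
[... 249 characters left out ...]
 0.042 ]
side left_top 0.87 [418.6 137.6] [ 0.3966 -0.2221  0.033 ]
side left_top 0.86 [457.2 281.5] [0.3252 0.1276 0.033 ]
side left_top 0.63 [341.3 155.2] [ 0.5581 -0.1315  0.033 ]
side mouse 0.95 [429.6 151. ] [ 0.3654 -0.2197  0.    ]
side mouse 0.82 [447.9 213.6] [ 0.3283 -0.0404  0.    ]
side mouse 0.8 [350.  158.9] [ 0.5415 -0.1584  0.    ]
side dish 0.89 [232.7 202. ] [0.7576 0.0133 0.    ]
side dish 0.54 [349.6 162.1] [ 0.5409 -0.148   0.    ]
side cup_lid 0.7 [260.5 134.7] [ 0.7663 -0.2011  0.    ]
side case 0.65 [209.2 262.8] [0.7491 0.1563 0.    ]
1.0 [ 0.2576 -0.5419  0.2313] [[ 0.9031  0.4293 -0.    ]
 [ 0.4293 -0.9031 -0.0001]
 [-0.0001  0.0001 -1.    ]] [0.0239 0.2972 0.0464]
```

View pics/top0.png

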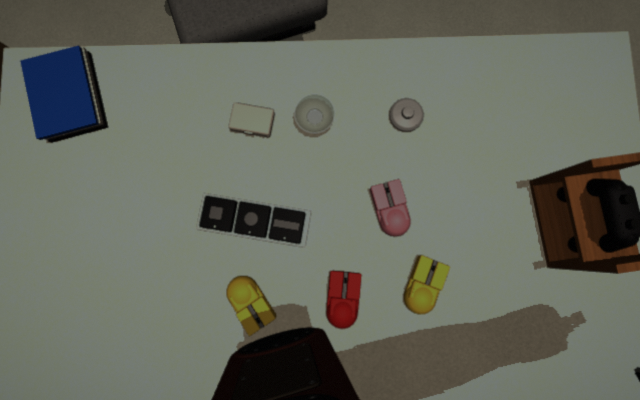

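View pics/side0.png

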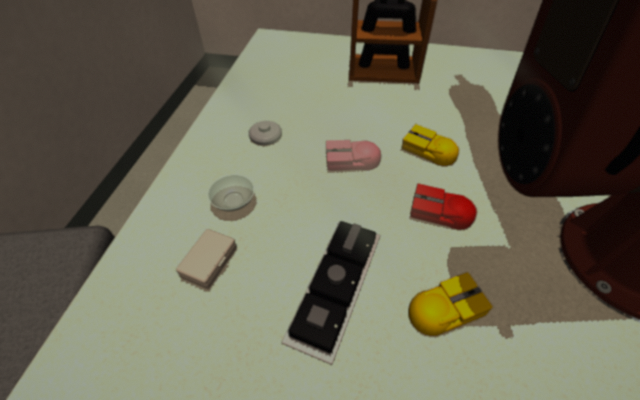

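Candidates for the mouse in the top view: pink (390,208), red (344,298), yellow (425,285) and yellow (248,305). Only the pink one at (390,208) fits, and its keys face up-image. The pods run square (217,213), round (252,219), bar (287,225). I'll check this in a close crop.

```bash
python3 - <<'E'
from h import *
np.set_printoptions(precision=4,suppress=True)
t=cv2.imread('pics/top0.png');s=cv2.imread('pics/side0.png')
def crop(im,x,y,w,h): return cv2.resize(im[y:y+h,x:x+w],(400,300),interpolation=cv2.INTER_CUBIC)
a=np.hstack([crop(t,355,172,80,60),crop(t,192,180,128,96)])
b=np.hstack([crop(s,312,125,80,60),crop(s,275,215,200,150)])
cv2.imwrite('pics/c1.png',np.clip(np.vstack([a,b])*1.6,0,255).astype('uint8'))
for cam in('top','side'):
    capture(cam)
    for n in('round_top','bar_top','square_top','mouse'):
        for r in outline_of(cam,n)[:3]:
            m=r['region'];q=cv2.minAreaRect(np.argwhere(m)[:,::-1].astype(np.float32))
            ys,xs=np.nonzero(m);c=[xs.mean(),ys.mean()]
            print(cam,n,round(r['p'],2),m.sum(),np.round(c,1),np.round(q[0],1),np.round(q[1],1),round(q[2]),atz(cam,c,.042))
E
```

```text
top round_top 0.53 156 [250.5 218.1] [250.5 218.5] [13. 13.] 90 [0.5188 0.1525 0.042 ]
top bar_top 0.59 192 [284.6 223.8] [285.4 223.7] [25.5  8.3] 6 [0.5045 0.0787 0.042 ]
top bar_top 0.23 1142 [217.9 213.4] [217.9 213.3] [34.5 33.5] 9 [0.5311 0.2235 0.042 ]
top square_top 0.66 181 [215.7 212.5] [216.  212.5] [13. 14.] 90 [0.5332 0.2283 0.042 ]
top square_top 0.47 1333 [313.7 112.3] [314.  112.5] [39. 40.] 90 [0.7534 0.0095 0.042 ]
top mouse 0.91 1806 [249.  304.3] [248.1 303. ] [57.6 35.2] 59 [0.3364 0.1565 0.042 ]
top mouse 0.77 1810 [424.9 284.2] [424.9 285.8] [35.7 56.6] 18 [ 0.3681 -0.2176  0.042 ]
top mouse 0.65 1791 [342.4 298. ] [341.7 299.5] [34.6 57.8] 7 [ 0.344  -0.0414  0.042 ]
side round_top 0.85 250 [336.2 274.6] [336.  274.5] [17. 16.] 90 [0.5191 0.158  0.042 ]
side bar_top 0.61 287 [351.7 237.7] [351.5 237.8] [10.2 29.7] 23 [0.5048 0.082  0.042 ]
side square_top 0.88 385 [317.3 317.3] [317.1 317.2] [19.3 20.6] 22 [0.5344 0.2338 0.042 ]
side mouse 0.96 1573 [430.4 145.9] [430.9 145.9] [56.7 30.6] 25 [ 0.3721 -0.1881  0.042 ]
side mouse 0.83 3438 [447.7 305.7] [447.1 305.3] [48.7 81.7] 67 [0.3434 0.1774 0.042 ]
side mouse 0.72 1489 [351.2 154.7] [352.5 154.5] [29. 53.] 90 [ 0.5365 -0.1274  0.042 ]
```

View pics/c1.png

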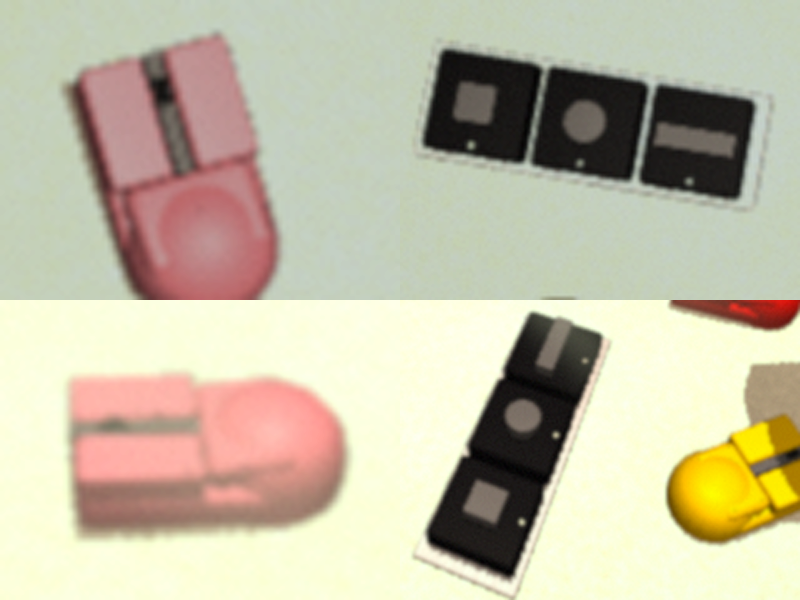

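Left key centre in the top view is about (380.6,197), and in the side view about (340,157). The pod order is confirmed: square, round, bar. I'll rotate and close the gripper first.

Request:
servo_tool(commands="0 0 0 0 0 -0.975 1;0 0 0 0 0 -0.975 1;0 0 0 0 0 -0.975 1;0 0 0 0 0 -0.975 1;0 0 0 0 0 -0.975 1;0 0 0 0 0 -0.975 1;0 0 0 0 0 -0.975 1;0 0 0 0 0 -0.975 1;0 0 0 0 0 -0.975 1;0 0 0 0 0 -0.975 1;0 0 0 0 0 0 1", squeeze=20)

```text
t: 2.6
ee_pos: [0.2576, -0.5419, 0.2313]
tool_rot: [[-0.234, 0.972, 0.0], [0.972, 0.234, -0.0], [-0.0, -0.0, -1.0]]
ft_force: [0.6, 0.1, 0.5]
opening: -0.0001
grip_force: 0.0
```

```bash
cat >> h.py <<'E'
from scipy.optimize import least_squares
def tri(a,b):
    f=lambda p: np.r_[proj('top',p)[0]-a, proj('side',p)[0]-b]
    r=least_squares(f,[.5,0,.04]); return r.x,r.fun
def go(P):
    o=get_obs(); d=np.array(o['tool_rot']).T@(np.array(P)-o['ee_pos'])
    print('mm tool',d*1000,'shares',d/.25,'F',o['ft_force'],'pos',o['ee_pos'],'t',o['t'])
E
python3 - <<'E'
from h import *
np.set_printoptions(precision=4,suppress=True)
for n,a,b in(('left',[380.6,197],[340,156.5]),('round',[250.8,218.3],[336.2,273]),('bar',[285,224.1],[351.6,237.5]),('sq',[216,212.5],[317.3,316.5])):
    z=.033 if n=='left' else .042
    print(n,*tri(a,b),atz('top',a,z),atz('side',b,z))
o=get_obs();print(o['q'],o['opening'],o['tool_rot'])
go([.519,.154,.1])
E
```

```text
left [ 0.5604 -0.1345  0.0258] [-0.0182 -0.3989  0.3809  0.082 ] [ 0.5586 -0.1334  0.033 ] [ 0.5602 -0.1269  0.033 ]
round [0.5195 0.1527 0.0374] [-0.0033 -0.2986  0.2181  0.0468] [0.5184 0.1519 0.042 ] [0.5195 0.1552 0.042 ]
bar [0.5049 0.0782 0.0369] [ 0.0006 -0.3203  0.2518  0.0539] [0.5038 0.0778 0.042 ] [0.5051 0.0817 0.042 ]
sq [0.5349 0.2295 0.0346] [-0.0125 -0.4722  0.3182  0.0685] [0.5331 0.2276 0.042 ] [0.5347 0.2325 0.042 ]
[-1.3447  0.1041  0.0973  1.5639 -0.     -0.0103] -7.867566813989351e-05 [[-0.2342  0.9722  0.    ]
 [ 0.9722  0.2342 -0.0001]
 [-0.0001 -0.     -1.    ]]
mm tool [615.3631 417.0545 131.2757] shares [2.4615 1.6682 0.5251] F [0.6011 0.0721 0.5301] pos [ 0.2576 -0.5419  0.2313] t 2.6
```

Request:
servo_tool(commands="0.154 0.104 0 0 0 0 1;0.154 0.104 0 0 0 0 1;0.154 0.104 0 0 0 0 1;0.154 0.104 0 0 0 0 1;0.154 0.104 0 0 0 0 1;0.154 0.104 0 0 0 0 1;0.154 0.104 0 0 0 0 1;0.154 0.104 0 0 0 0 1;0.154 0.104 0 0 0 0 1;0.154 0.104 0 0 0 0 1;0.154 0.104 0 0 0 0 1;0.154 0.104 0 0 0 0 1;0.154 0.104 0 0 0 0 1;0.154 0.104 0 0 0 0 1;0.154 0.104 0 0 0 0 1;0.154 0.104 0 0 0 0 1;0 0 0.16 0 0 0 1;0 0 0.16 0 0 0 1;0 0 0.16 0 0 0 1;0 0 0 0 0 0 1")

```text
t: 4.6
ee_pos: [0.5154, 0.1538, 0.1057]
tool_rot: [[-0.229, 0.973, -0.009], [0.973, 0.229, -0.001], [0.002, -0.009, -1.0]]
ft_force: [-1.3, -0.8, -0.5]
opening: 0.0002
grip_force: 0.0
```

```bash
python3 - <<'E'
from h import *
np.set_printoptions(precision=4,suppress=True)
go([.5185,.153,.045])
t=capture('top');s=capture('side');P=get_obs()['ee_pos']
print(proj('top',P),proj('side',P))
def crop(im,x,y): return cv2.resize(im[y:y+150,x:x+200],(400,300),interpolation=cv2.INTER_CUBIC)
save(np.clip(np.hstack([crop(t,150,140),crop(s,240,180)])*1.5,0,255).astype('uint8'),'c2')
E
```

```text
mm tool [-1.604   3.3347 60.67  ] shares [-0.0064  0.0133  0.2427] F [-1.3114 -0.84   -0.4976] pos [0.5154 0.1538 0.1057] t 4.6
[[243.9587 215.3442]] [[337.8431 248.7268]]
```

View pics/c2.png

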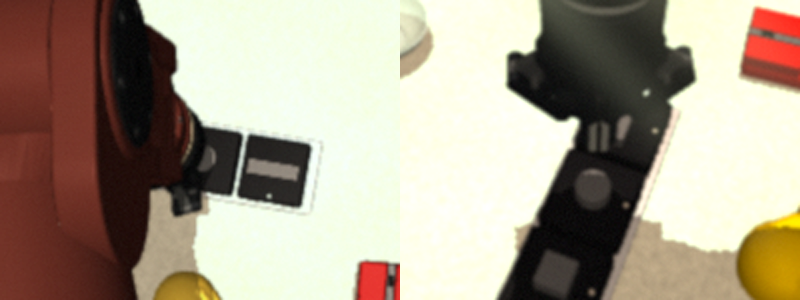

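The side view shows the closed fingertips at about (339,248), matching the projected TCP (338,249) above the round cap at (336,273). I'll go down.

Request:
servo_tool(commands="-0.006 0.012 0.1 0 0 0 1;0 0 0.1 0 0 0 1;0 0 0 0 0 0 1;0 0 0 0 0 0 1")

```text
t: 5.1
ee_pos: [0.5237, 0.153, 0.0638]
tool_rot: [[-0.231, 0.973, 0.002], [0.973, 0.231, 0.0], [-0.001, 0.002, -1.0]]
ft_force: [-0.6, 0.1, 0.6]
opening: -0.0001
grip_force: 0.0
```

```bash
python3 -c "
from h import *
go([.5185,.153,.042])"
```

```text
mm tool [ 1.15613995 -5.07219993 21.76281759] shares [ 0.00462456 -0.0202888   0.08705127] F [-0.56695992  0.12140054  0.56602046] pos [0.52365223 0.15304729 0.06377467] t 5.1
```

Request:
servo_tool(commands="0.005 -0.02 0.02 0 0 0 1;0 0 0.02 0 0 0 1;0 0 0.02 0 0 0 1;0 0 0 0 0 0 1;0 0 0 0 0 0 1")

```text
t: 5.6
ee_pos: [0.5173, 0.1531, 0.0462]
tool_rot: [[-0.232, 0.973, -0.0], [0.973, 0.232, -0.0], [-0.0, -0.0, -1.0]]
ft_force: [1.5, 0.0, 0.2]
opening: -0.0
grip_force: 0.0
```

Request:
servo_tool(commands="0 0 0.012 0 0 0 1;0 0 0.012 0 0 0 1;0 0 0 0 0 0 1")

```text
t: 5.9
ee_pos: [0.5176, 0.1531, 0.0402]
tool_rot: [[-0.232, 0.973, 0.001], [0.973, 0.232, -0.0], [-0.0, 0.0, -1.0]]
ft_force: [0.1, -0.2, 2.5]
opening: -0.0
grip_force: 1.0
```

Request:
servo_tool(commands="0 0 0.008 0 0 0 1;0 0 0.008 0 0 0 1;0 0 0 0 0 0 1")

```text
t: 6.2
ee_pos: [0.5175, 0.1531, 0.0362]
tool_rot: [[-0.232, 0.973, 0.0], [0.973, 0.232, -0.0], [-0.0, 0.0, -1.0]]
ft_force: [2.2, -0.5, 2.3]
opening: 0.0001
grip_force: 1.2
```

Request:
servo_tool(commands="0 0 0.006 0 0 0 1;0 0 0.006 0 0 0 1;0 0 0 0 0 0 1")

```text
t: 6.5
ee_pos: [0.5175, 0.1531, 0.0332]
tool_rot: [[-0.232, 0.973, 0.0], [0.973, 0.232, -0.0], [-0.0, 0.0, -1.0]]
ft_force: [1.0, 1.0, 1.9]
opening: 0.0001
grip_force: 1.2
```

Request:
servo_tool(commands="0 0 0.005 0 0 0 1;0 0 0 0 0 0 1;0 0 0 0 0 0 1")

```text
t: 6.8
ee_pos: [0.5175, 0.1531, 0.0322]
tool_rot: [[-0.232, 0.973, 0.0], [0.973, 0.232, -0.0], [-0.0, 0.0, -1.0]]
ft_force: [1.6, -0.2, 4.6]
opening: 0.0002
grip_force: 2.2
```

Force rose at the stop, and the depth matches full travel (9.8 mm minus about 1.8 mm of squish). I'll retreat and go to the mouse.

Request:
servo_tool(commands="0 0 -0.04 0 0 0 1;0 0 -0.14 0 0 0 1;0 0 -0.14 0 0 0 1;0 0 0 0 0 0 1;0 0 0 0 0 0 1")

```text
t: 7.3
ee_pos: [0.5177, 0.1532, 0.1129]
tool_rot: [[-0.232, 0.973, 0.001], [0.973, 0.232, -0.0], [-0.0, 0.001, -1.0]]
ft_force: [-0.2, 0.4, -0.2]
opening: 0.0003
grip_force: 0.0
```

```bash
python3 -c "
from h import *
go([.5595,-.1325,.06])"
```

```text
mm tool [-287.60063726  -25.7222115    52.9707012 ] shares [-1.15040255 -0.10288885  0.2118828 ] F [-0.19113382  0.44658237 -0.22040987] pos [0.51765334 0.15320942 0.11292104] t 7.3
```

Request:
servo_tool(commands="-0.16 -0.015 0 0 0 0 1;-0.165 -0.015 0 0 0 0 1;-0.165 -0.015 0 0 0 0 1;-0.165 -0.015 0 0 0 0 1;-0.165 -0.015 0 0 0 0 1;-0.165 -0.014 0 0 0 0 1;-0.165 -0.014 0 0 0 0 1;0 0 0.1 0 0 0 1;0 0 0.1 0 0 0 1;0 0 0 0 0 0 1;0 0 0 0 0 0 1;0 0 0 0 0 0 1")

```text
t: 8.5
ee_pos: [0.5595, -0.1324, 0.0631]
tool_rot: [[-0.233, 0.973, 0.001], [0.973, 0.233, -0.001], [-0.001, 0.001, -1.0]]
ft_force: [-0.3, -0.7, -0.4]
opening: 0.0003
grip_force: 0.0
```

```bash
python3 - <<'E'
from h import *
np.set_printoptions(precision=4,suppress=True)
go([.5595,-.1325,.033])
t=capture('top');s=capture('side');P=get_obs()['ee_pos']
print(proj('top',P)-[345,160],proj('side',P)-[300,100])
def crop(im,x,y): return cv2.resize(im[y:y+75,x:x+100],(400,300),interpolation=cv2.INTER_CUBIC)
save(np.clip(np.hstack([crop(t,345,160),crop(s,300,100)])*1.5,0,255).astype('uint8'),'c3')
E
```

```text
mm tool [-0.0809 -0.0183 30.112 ] shares [-0.0003 -0.0001  0.1204] F [-0.2991 -0.6704 -0.3872] pos [ 0.5595 -0.1324  0.0631] t 8.5
[[37.143  34.6246]] [[41.0887 44.0558]]
```

View pics/c3.png

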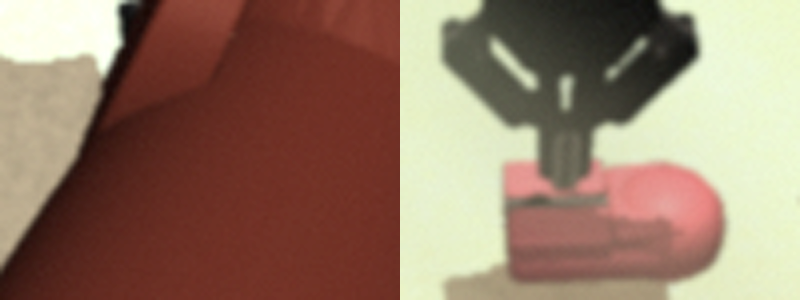

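The side view shows the fingertips at about (341,146), above the left key, whose centre is about (340,157) one drop further down. I'll descend gently.

Request:
servo_tool(commands="0 0 0.04 0 0 0 1;0 0 0.04 0 0 0 1;0 0 0.02 0 0 0 1;0 0 0 0 0 0 1;0 0 0 0 0 0 1")

```text
t: 9.1
ee_pos: [0.5589, -0.1324, 0.0368]
tool_rot: [[-0.232, 0.973, -0.0], [0.973, 0.232, 0.0], [0.0, -0.0, -1.0]]
ft_force: [0.9, 0.4, -0.6]
opening: 0.0002
grip_force: 0.0
```

Request:
servo_tool(commands="0 0 0.008 0 0 0 1;0 0 0.006 0 0 0 1;0 0 0 0 0 0 1")

```text
t: 9.4
ee_pos: [0.559, -0.1325, 0.0334]
tool_rot: [[-0.232, 0.973, -0.0], [0.973, 0.232, -0.0], [-0.0, -0.0, -1.0]]
ft_force: [0.6, 0.2, 0.6]
opening: 0.0005
grip_force: 0.0
```

Request:
servo_tool(commands="0 0 0.004 0 0 0 1;0 0 0.004 0 0 0 1;0 0 0 0 0 0 1")

```text
t: 9.7
ee_pos: [0.5592, -0.1325, 0.0316]
tool_rot: [[-0.232, 0.973, 0.0], [0.973, 0.232, -0.0], [-0.0, 0.0, -1.0]]
ft_force: [-0.6, -0.6, 2.1]
opening: 0.0007
grip_force: 0.7
```

Request:
servo_tool(commands="0 0 0.004 0 0 0 1;0 0 0.004 0 0 0 1;0 0 0 0 0 0 1;0 0 0 0 0 0 1")

```text
t: 10.1
ee_pos: [0.5592, -0.1326, 0.0297]
tool_rot: [[-0.232, 0.973, 0.0], [0.973, 0.232, -0.0], [-0.0, 0.0, -1.0]]
ft_force: [0.1, 0.2, 2.6]
opening: -0.0003
grip_force: 1.0
```

Request:
servo_tool(commands="0 0 0.003 0 0 0 1;0 0 0 0 0 0 1;0 0 0 0 0 0 1")

```text
t: 10.4
ee_pos: [0.5592, -0.1325, 0.0289]
tool_rot: [[-0.232, 0.973, 0.0], [0.973, 0.232, -0.0], [-0.0, 0.0, -1.0]]
ft_force: [0.8, -0.2, 2.5]
opening: 0.0001
grip_force: 1.2
```

Request:
servo_tool(commands="0 0 -0.04 0 0 0 1;0 0 -0.12 0 0 0 1;0 0 -0.14 0 0 0 1;0 0 0 0 0 0 1;0 0 0 0 0 0 1")

```text
t: 10.9
ee_pos: [0.5596, -0.1327, 0.105]
tool_rot: [[-0.232, 0.973, 0.002], [0.973, 0.232, -0.001], [-0.001, 0.001, -1.0]]
ft_force: [-0.4, 0.7, -0.5]
opening: -0.0
grip_force: 0.0
```

```bash
python3 -c "
from h import *
go([.5045,.0778,.06])"
```

```text
mm tool [217.65487851  -4.80347947  44.75075316] shares [ 0.87061951 -0.01921392  0.17900301] F [-0.35187959  0.67563136 -0.50837792] pos [ 0.55964156 -0.13274785  0.10503731] t 10.9
```

Request:
servo_tool(commands="0.17 -0.004 0 0 0 0 1;0.17 -0.004 0 0 0 0 1;0.17 -0.004 0 0 0 0 1;0.17 -0.004 0 0 0 0 1;0.19 -0.004 0 0 0 0 1;0 0 0.1 0 0 0 1;0 0 0.08 0 0 0 1;0 0 0 0 0 0 1;0 0 0 0 0 0 1;0 0 0 0 0 0 1")

```text
t: 11.9
ee_pos: [0.5041, 0.0776, 0.0596]
tool_rot: [[-0.232, 0.973, 0.001], [0.973, 0.232, -0.0], [-0.0, 0.001, -1.0]]
ft_force: [0.6, -0.9, 0.3]
opening: 0.0001
grip_force: 0.0
```

```bash
python3 - <<'E'
from h import *
np.set_printoptions(precision=4,suppress=True)
go([.5045,.0778,.042])
s=capture('side');P=get_obs()['ee_pos']
print(proj('side',P)-[290,180])
a=cv2.resize(s[180:300,290:390],(500,600),interpolation=cv2.INTER_CUBIC)
b=cv2.resize(s[110:190,300:400],(300,240));c=np.zeros((600,300,3),'uint8');c[:240]=b
save(np.clip(np.hstack([a,c])*1.6,0,255).astype('uint8'),'c4')
E
```

```text
mm tool [ 0.1339  0.3817 17.6223] shares [0.0005 0.0015 0.0705] F [ 0.5528 -0.8891  0.2554] pos [0.5041 0.0776 0.0596] t 11.9
[[62.9592 49.6646]]
```

View pics/c4.png

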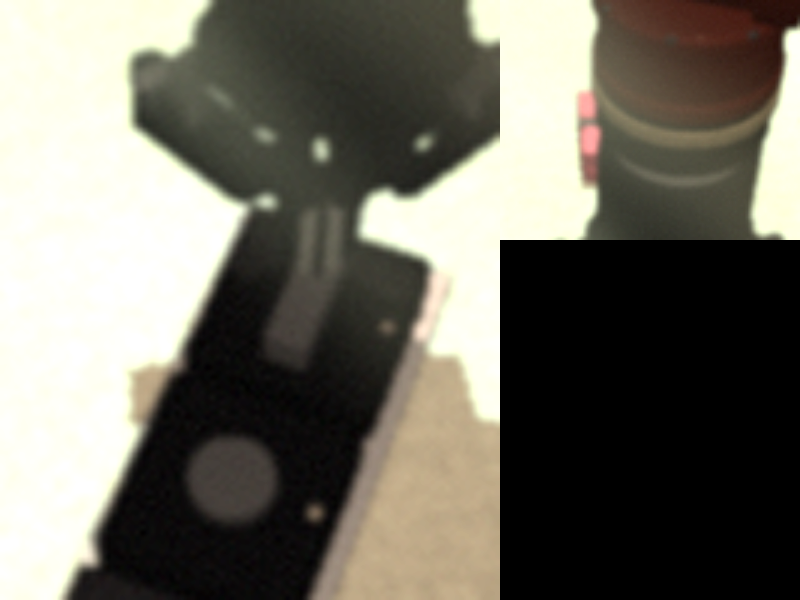

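The round cap at about (336,276) is sunk, and the fingertips at about (354,235) line up above the bar. Now I'll press the bar.

Request:
servo_tool(commands="0 0 0.03 0 0 0 1;0 0 0.03 0 0 0 1;0 0 0 0 0 0 1;0 0 0 0 0 0 1")

```text
t: 12.35
ee_pos: [0.5034, 0.0779, 0.0434]
tool_rot: [[-0.232, 0.973, -0.001], [0.973, 0.232, -0.0], [0.0, -0.001, -1.0]]
ft_force: [0.2, 0.3, -0.6]
opening: -0.0
grip_force: 0.0
```

Request:
servo_tool(commands="0 0 0.01 0 0 0 1;0 0 0.01 0 0 0 1;0 0 0.01 0 0 0 1;0 0 0 0 0 0 1")

```text
t: 12.75
ee_pos: [0.5039, 0.0779, 0.0362]
tool_rot: [[-0.232, 0.973, 0.001], [0.973, 0.232, -0.0], [-0.0, 0.0, -1.0]]
ft_force: [0.8, -0.5, 2.2]
opening: 0.0
grip_force: 1.1
```

Request:
servo_tool(commands="0 0 0.007 0 0 0 1;0 0 0.007 0 0 0 1;0 0 0 0 0 0 1")

```text
t: 13.05
ee_pos: [0.504, 0.0779, 0.0328]
tool_rot: [[-0.232, 0.973, 0.001], [0.973, 0.232, -0.0], [-0.0, 0.001, -1.0]]
ft_force: [1.8, -0.4, 3.1]
opening: -0.0
grip_force: 1.6
```

Request:
servo_tool(commands="0 0 0.004 0 0 0 1;0 0 0 0 0 0 1;0 0 0 0 0 0 1")

```text
t: 13.35
ee_pos: [0.5039, 0.0779, 0.032]
tool_rot: [[-0.232, 0.973, 0.001], [0.973, 0.232, -0.0], [-0.0, 0.0, -1.0]]
ft_force: [0.9, -1.2, 5.0]
opening: 0.0001
grip_force: 2.4
```

Request:
servo_tool(commands="0 0 -0.04 0 0 0 1;0 0 -0.16 0 0 0 1;0 0 -0.16 0 0 0 1;0 0 -0.16 0 0 0 1;0 0 -0.16 0 0 0 1;-0.16 0 0 0 0 0 1;-0.16 0 0 0 0 0 1;-0.16 0 0 0 0 0 1;-0.16 0 0 0 0 0 1;-0.16 0 0 0 0 0 1;-0.16 -0.1 0 0 0 0 1;-0.16 -0.1 0 0 0 0 1;-0.16 -0.1 0 0 0 0 1;-0.16 -0.1 0 0 0 0 1;-0.16 -0.1 0 0 0 0 1;0 0 0 0 0 0 1;0 0 0 0 0 0 1")

```text
t: 15.05
ee_pos: [0.4741, -0.3406, 0.2016]
tool_rot: [[-0.23, 0.973, -0.001], [0.973, 0.23, 0.001], [0.001, -0.001, -1.0]]
ft_force: [0.4, 0.6, 0.9]
opening: 0.0003
grip_force: 0.0
```

```bash
python3 - <<'E'
from h import *
t=capture('top');s=capture('side');t0=cv2.imread('pics/top0.png')[:,:,::-1];s0=cv2.imread('pics/side0.png')[:,:,::-1]
c=lambda i,x,y:cv2.resize(i[y:y+150,x:x+200],(400,300),interpolation=cv2.INTER_CUBIC)
save(np.vstack([np.hstack([c(t0,190,130)*1.5,c(s0,270,120)*1.]),np.hstack([c(t,190,130)*1.5,c(s,270,120)*1.])]).clip(0,255).astype('uint8'),'c5')
def pink(i):
    h=cv2.cvtColor(np.ascontiguousarray(i),cv2.COLOR_RGB2HSV)[120:240,320:450]
    m=((h[...,0]>165)|(h[...,0]<5))&(h[...,1]>50)&(h[...,1]<150); return m.sum(),np.argwhere(m).mean(0)
print(pink(t0),pink(t),pink(s0),pink(s))
E
```

```text
(np.int64(1498), array([88.04806409, 71.11815754])) (np.int64(1501), array([88.09127249, 71.05862758])) (np.int64(796), array([31.67211055, 33.25125628])) (np.int64(898), array([32.00334076, 33.6169265 ]))
```

View pics/c5.png

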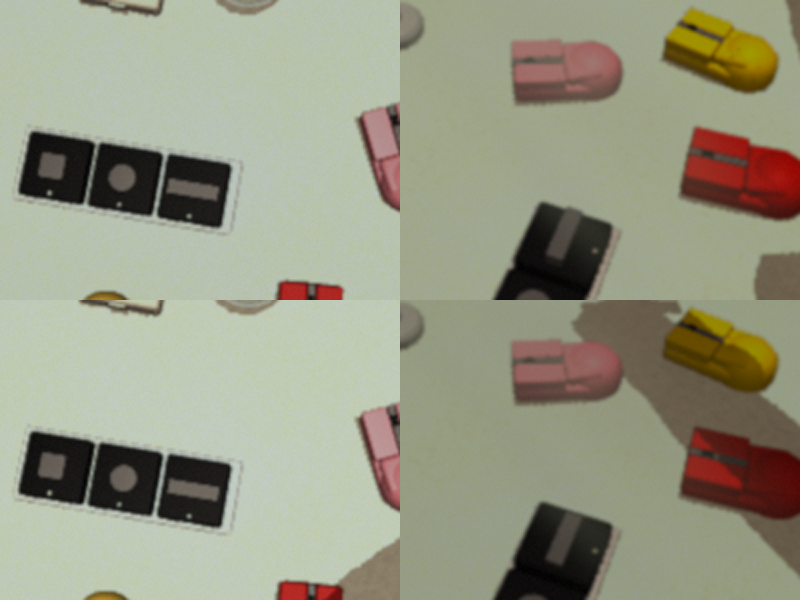

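The before and after views show the round cap and the bar cap (side view about (352,238)) sunk, and the square cap unchanged. The pink mouse has not moved: its top-view centroid is the same within 0.1 px. The arm is clear.

```bash
python3 -c "
from cell import *
print(sign_off())"
```

```text
the job is handed in; nothing more can be done
None
```

I pressed the round switch fully down, clicked the left mouse key, then pressed the bar switch fully down. The camera shows both switches sunk, the square switch up and the mouse not moved, and I've handed the job in; the hand-in call returned no verdict.

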